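# Erect a folding casting box and hold its cam lever at full lift

## Robot

A 6-joint arm with a two-finger parallel gripper is mounted at the origin on the work surface. World frame = base frame: x ahead of the robot, y to its left, z up, the work surface at z = 0. Lengths are in m, angles in rad, forces in N, time in s.
With the tool pointing down it reaches from about 0.35 to 0.775 m from the base axis. Payload 7.3 kg.
Tool frame: the origin (TCP) lies at the centre of the arm's flange, where the gripper is bolted on; the fingertips stand 178 mm ahead of it and the grasp point (between the pads) lies 159 mm ahead of it (tip_extent is the distance from the TCP to the fingertips, in m); z points along the fingers, y is the line along which they close (so a half turn about z gives the same grasp; the last joint's range is limited). The gripper opens to 92 mm and grips with 3 to 60 N. Pads are 19 mm wide; open, the fingers measure 130 mm over their backs; the gripper's body (75 mm by 190 mm) begins 47 mm behind the grasp point.
Start: joints at [-1.349, 0.342, 1.524, -0, 1.275, -0.146], TCP at [0.189, -0.49, 0.405] pointing down, gripper open.
Joint ranges: [-2.53, 2.53], [-0.77, 2.02], [0.04, 2.7], [-1, 4.14], [0.28, 2.66], [-3.11, 3.11]. Speed limits (rad/s): [2.57, 2.57, 3.14, 3.14, 3.14, 3.14].

## Interface

Orientations are given as [roll, pitch, yaw] about the fixed x, y, z axes, in that order (R = Rz(yaw) Ry(pitch) Rx(roll)).
In Python, from cell import * gives the robot as it stands.
- The arm moves only by the tool arm_command, never from a script. Its arguments are lists of equal length, an entry for each row: "xyz": the shift along the world's x, y, z in mm, a list of three; "spin": the turn about the world's z in degrees. In form: {"xyz": [[tx, ty, tz], ...], "spin": [spin, ...]}. A call has 1 to 20 rows; each row shifts and turns the commanded pose from where the row before left it; what a row does not reach is not made up. A row lasts 1/10 s, in which the tool goes at most 50 mm and 8.59 degrees, less where a joint would pass 70% of its speed; a pose out of reach is approached as far as the arm can. A call with a gripper value outside its range is refused whole. "jaw" is the opening, from -1 (shut) to 1 (fully open), set as the call begins (left out, the last holds). The fingers move at their own pace and stop on an object; "squeeze" is the grip in N (left out, the last holds). Time passes only in rows, so rows that do not move let the fingers close. It gives the time, the measured TCP pose, the force, the opening and the grip force at its end, in the units of the state.
- observe(): the state, without advancing time (a new reading comes with each control period).
- read_camera(name): name is "scene" or "top" or "wrist"; returns a dict with "img" (420x560x3 uint8, red, green, blue), "depth" (420x560 float32, m along the optical axis (not along the pixel's ray), 0 where there is no reading), "fx", "fy", "cx", "cy" (pixels), "world_from_camera" (4x4, takes a point from camera to world coordinates). Camera axes: x right, y up, looking along -z (the intrinsics and any distortion apply to the point x, -y, -z); pixel columns grow to the right and rows downward; lengths in m; the calibration is good to about 2 mm. A picture is of the moment at which its call begins.
- hand_in(): hands the job in; it is judged then, once.
The state is a dict: "time": time; "qpos": joint angles; "qvel": joint speeds; "joint_efforts": joint torques, N m; "tool_pos": TCP position; "tool_rot": TCP orientation; "contact_force": force on the tool from outside, world axes, zero at the start; "torque": the same for the moment, N m; "opening": finger opening in m; "grip_force": force on a finger pad.
Only numpy, scipy, OpenCV 4.12 (cv2) and the standard library are available. Lean on these libraries where they do the work, as an engineer would, in place of code of your own. Each camera call takes 0.05 s, during which the arm holds its last target. There are 200 camera calls.

## Task

Set up the folding plaster-casting box on the pottery bench: raise its three hinged plywood walls fully upright, leaving the cam lever down until they all stand. Then swing the cam lever up until it points straight up, where the cam lifts the locking collar highest around the feet of the walls, and finish while still holding the lever there, because it springs back when let go. Leave the mug, the jar and the spatula where they are.

Things in the scene. Friction and masses are not known exactly. Their poses are not given: they have to be found in the camera images.
- mould_box: Fixed casting box. Origin: centre of underside; x away from the robot (yaw within 0.25 rad), y left, z up. 170 x 170 x 12 mm base, 100 x 100 block with its top (box floor, a 29 mm grey clay dome on it) at 45. Near (-x) wall fixed, top at 95; left (+y), right (-y), far (+x) walls hinged, 8 thick, 50 high plus tab, folded outward. Aluminium collar round the block; cam on the near side.
- wall_left (a joint): Hinge angle (rad) of the left wall: 0 = flat, pointing outward (+y of the box); starts between 0 and 0.5; 1.571 = upright, at its stop. The hinge is stiff: the wall stays at whatever angle it is left (about 1 to 2 N at the tab moves it).
- wall_right (a joint): Hinge angle (rad) of the right wall: 0 = flat, pointing outward (-y of the box); starts between 0 and 0.5; 1.571 = upright, at its stop. The hinge is stiff: the wall stays at whatever angle it is left (about 1 to 2 N at the tab moves it).
- wall_far (a joint): Hinge angle (rad) of the far wall: 0 = flat, pointing outward (+x of the box); starts between 0 and 0.5; 1.571 = upright, at its stop. The hinge is stiff: the wall stays at whatever angle it is left (about 1 to 2 N at the tab moves it).
- wall_left_tab (a point): Grip point in the left wall's tab: 30 mm wide along the hinge, 8 thick, sticking out 40 from mid free edge; point is 25 past that edge. Hinge line along the box's x axis, y = +58, z = 45 mm. At hinge angle q it is 75cos(q)-4sin(q) mm outward of the hinge line, 75sin(q)+4cos(q) above. Pinched across its width from above, the tab can turn between the pads: the tool may stay pointing down.
- wall_right_tab (a point): Grip point in the right wall's tab: 30 mm wide along the hinge, 8 thick, sticking out 40 from mid free edge; point is 25 past that edge. Hinge line along the box's x axis, y = -58, z = 45 mm. At hinge angle q it is 75cos(q)-4sin(q) mm outward of the hinge line, 75sin(q)+4cos(q) above. Pinched across its width from above, the tab can turn between the pads: the tool may stay pointing down.
- wall_far_tab (a point): Grip point in the far wall's tab: 30 mm wide along the hinge, 8 thick, sticking out 40 from mid free edge; point is 25 past that edge. Hinge line along the box's y axis, x = +58, z = 45 mm. At hinge angle q it is 75cos(q)-4sin(q) mm outward of the hinge line, 75sin(q)+4cos(q) above. Pinched across its width from above, the tab can turn between the pads: the tool may stay pointing down.
- cam_lever (a joint): Lever angle (rad) about an axis along the box's x through y = 0, z = 42 mm of the box. 0 = level, pointing left (+y); starts between 0 and 0.4; 1.571 = straight up = highest lift; beyond, it leans right and the lift falls; stop at 2.3. A spring pulls it to 0 against friction: about 5 N at the grip raises it, about 2 N holds it at the top; let go there, it falls back.
- cam_handle: The lever, turning with the cam: steel bar 14 x 8 mm, 82 to 90 mm on the near (-x) side of the box centre, with a round wooden peg 16 mm in diameter at its end, sticking out 34 mm from the bar towards the robot (-x of the box). Origin on the cam axis at the box centre; its y axis points from the axis along the bar.
- cam_grip (a point): Grip point in the wooden peg, on its centre line, 100 mm from the cam axis and 110 mm on the near side of the box centre (20 mm out from the bar's near face). At lever angle q it is 100 mm*cos(q) to the left of the cam axis and 100 mm*sin(q) above it.
- collar (a joint): Lift of the locking collar (m): 12 mm * sin(lever angle), driven by the cam only; 0.012 at the highest point. The collar's top is 42 mm above the bench when down.
- mug: White ceramic mug, 82 mm across, 95 mm high, standing to one side of the box: leave alone. Origin: centre of its underside.
- jar: Glass jar with steel lid, 72 mm across, 100 mm high, standing on the other side of the box: leave alone. Origin: centre of its underside.
- spatula: Wooden spatula, 200 mm long, lying flat beyond the box: leave alone. Its origin is on its underside.

How it is judged:
On the way, in this order (a step that is already met when the one before it is completed fails the run):
1. all three hinged walls stand upright while the cam lever is still down (value of joint each of wall_left, wall_right, wall_far above 1.42 rad and value of joint cam_lever below 0.8 rad), for 0.2 s.
2. the lever points straight up, collar at full lift, walls upright (value of joint each of wall_left, wall_right, wall_far, cam_lever above 1.42 rad and value of joint cam_lever below 1.72 rad and value of joint collar above 0.0112 m), for 0.3 s.
At the end, for the whole second after the job is handed in: All three hinged walls upright (within 0.15 rad, 8.6 degrees), the cam lever pointing straight up within 0.15 rad (8.6 degrees), so that the collar is at full lift, and the lever still, held there by the fingers (contact over 0.5 N) through the last second (all of step 2 and velocity of joint cam_lever between -0.1 and 0.1 rad/s and contact force between the fingers and cam_handle above 0.5 N); the arm keeps its last pose, push and grip.
It fails at once if the mug is shifted by more than 40 mm or tipped over (distance of mug from where it was at the start of the episode above 0.04 m or angle between mug's own z axis and vertical above 0.3 rad).
It fails at once if the jar is shifted by more than 40 mm or tipped over (distance of jar from where it was at the start of the episode above 0.04 m or angle between jar's own z axis and vertical above 0.3 rad).
It fails at once if the spatula is shifted by more than 40 mm or tipped over (distance of spatula from where it was at the start of the episode above 0.04 m or angle between spatula's own z axis and vertical above 0.3 rad).
It also fails if it takes over 72 s, if anything falls off the work surface, if the arm or the gripper's body presses on something with over 40 N, if the wrist force passes 120 N, or if a joint passes its speed limit or range.

## Working session

There is one attempt and no reset: what is moved stays moved. The work goes in short steps, Python scripts to look and compute and a tool call to move; the robot and the scene stay as the last step left them, time stands still between calls to the robot, and variables do not carry over. Pictures are saved under pics/ and viewed, at most 10 in all, crops included, and the job is handed in when it is done.

Besides the shell and the picture viewer there is one more tool, called after "Request:" as name(argument=value, ...) on one line, values as JSON. arm_command: Moves the arm, as the interface text tells. Its arguments: {"type":"object","properties":{"xyz":{"type":"array","items":{"type":"array","items":{"type":"number"}}},"spin":{"type":"array","items":{"type":"number"}},"jaw":{"type":"number"},"squeeze":{"type":"number"}},"required":["xyz","spin"]}

```bash
mkdir -p pics; cat > h.py <<'E'
from cell import *
import numpy as np, cv2
def cam(n):
    c=read_camera(n); return c
def save(c,f): cv2.imwrite('pics/'+f,cv2.cvtColor(c['img'],cv2.COLOR_RGB2BGR))
def cloud(c):
    d=c['depth']; v,u=np.mgrid[:d.shape[0],:d.shape[1]]
    P=np.stack([(u-c['cx'])/c['fx']*d,-(v-c['cy'])/c['fy']*d,-d,np.ones_like(d)],-1)
    return (P@np.array(c['world_from_camera']).T)[...,:3]
E
python3 - <<'E'
from h import *
for n in('top','scene'):
    c=cam(n); save(c,n+'0.png'); np.savez(n+'0.npz',**c)
    print({k:v for k,v in c.items() if k not in('img','depth')})
print(observe())
E
```

```text
{'fx': 421.399522656101, 'fy': 421.399522656101, 'cx': 275.380115645242, 'cy': 207.77443388854533, 'world_from_camera': array([[ 0.00605748,  0.99700245, -0.07713246,  0.509253  ],
       [-0.99987491,  0.00491179, -0.01503459, -0.01023981],
       [-0.01461066,  0.07721388,  0.99690749,  1.31986496],
       [ 0.        ,  0.        ,  0.        ,  1.        ]])}
{'fx': 384.34144184043186, 'fy': 384.34144184043186, 'cx': 280.52410587144544, 'cy': 213.18861156234078, 'world_from_camera': array([[-0.0757719 , -0.81724363,  0.5712893 ,  1.18593098],
       [ 0.99710847, -0.05878549,  0.04815554,  0.0337308 ],
       [-0.00577129,  0.57328624,  0.81933484,  0.87048785],
       [ 0.        ,  0.        ,  0.        ,  1.        ]])}
{'time': 0.1, 'qpos': array([-1.34902564e+00,  3.42643944e-01,  1.52488906e+00, -4.39897016e-05,
        1.27536702e+00, -1.45974563e-01]), 'qvel': array([-0.00038589, -0.00432833, -0.00324868, -0.00020635, -0.00045756,
       -0.00064411]), 'joint_efforts': array([ 1.72568019e-03, -4.32004523e+01, -2.44694442e+01,  7.19467155e-02,
        5.26424136e-02, -4.08889980e-05]), 'tool_pos': array([ 0.18874753, -0.489781  ,  0.40413034]), 'tool_rot': array([-3.14029306e+00, -1.48547098e-04,  3.67757989e-01]), 'contact_force': array([-0.51746091, -0.45367099,  0.20061524]), 'torque': array([-0.01959816,  0.01166824,  0.02603721]), 'grip_force': 0.0, 'opening': 0.09184596250034083}
```

View pics/top0.png

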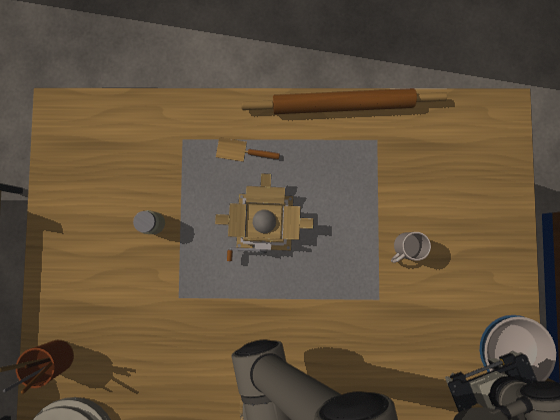

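View pics/scene0.png

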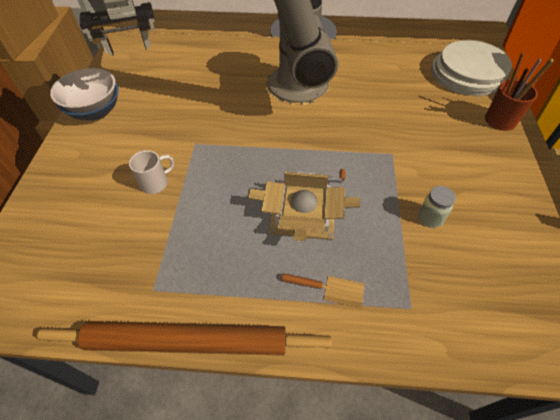

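The top view shows the box at about (264,222), with tabs at left (222,220), right (307,223) and far (266,180), and the peg at (229,255). The spatula is beyond at (248,150), the jar at (147,222) and the mug at (413,247).

```bash
python3 - <<'E'
from h import *
c=dict(np.load('top0.npz')); P=cloud(c)
a=c['img'][165:275,205:325]
d=P[165:275,205:325,2]
z=np.clip(d*1000/110*255,0,255).astype(np.uint8)
A=cv2.resize(cv2.cvtColor(a,cv2.COLOR_RGB2BGR),None,fx=5,fy=5,interpolation=cv2.INTER_CUBIC)
cv2.imwrite('pics/crop0.png',A)
print('mat z',np.median(P[270:290,200:350,2]))
np.set_printoptions(linewidth=250)
print((d[::4,::4]*1000).round().astype(int))
# dome: grey mask
hsv=cv2.cvtColor(c['img'],cv2.COLOR_RGB2HSV)
E
```

```text
mat z 0.0002333223369515025
[[   1    3    0    0    1   -2   -3    0    4    0   -2   -1   -2    3   -1    0   -4    1    1   -3    0    0    3   -1    1    0   -1    2    3   -2]
 [   3   -1    3    1    2    2    0   -1   -3   -2    2    1    1   -2    7   -6   -1    3    1    3    0   -4    0   -4    4    4    2   -6    1   -6]
 [   1    0    2   -1    0    0    0   -1   -5    0    1   -1   10   -1   80   78    0   -3    2   -4    1    4   -6    3    1    2    1   -2    3    1]
 [   0    1    0   -1   -3    3   -1   -3    1   -3    3    1    0   -2   81   81   78    1    1   -3    3    0   -6   -2    3   -2    3   -4   -1   -4]
 [   2    1    1    5   -1    1   -3    1   -3    2    1    1    2   -3   81   75   74   -3    2   -2    1   -4    1    1   -1   -4   -2   -2    3   -2]
 [   2   -5    4    0   -2   -3    0   -2   -1    2    0    1    2    4   73   69   70   -1    2    1   -2   -1   -1   -1    2    4    1   -3    0    0]
 [   1   -3    2    0    0    4    1    0   -2    1    1   69   69   64   64   64   70   68   70   67    3    1    1    2    0    0    0   -2    0    0]
 
[... 2512 characters left out ...]
0    0    2   -5    1    1    1    3   -2   -3    1    1   -4   -1   -2    2    1    1]
 [   4    3   -1   -5    1    4   -1    0    0   -1   -3    3    1    2    5   -3    5    1    1   -1   -1    1    1    6    2   -1    2   -2   -1   -1]
 [   5    3    2    2   -4    0   -7    4   -6    1    0    1    2   -2    3   -5    2    0    0   -3    1    2   -2    0   -2    4    2    3    5   -1]
 [   2    2    7    7    1    0   -2    0   -2   -4    3    1   -1    6    4    0    5    1    0    3    4    2   -1    1    1   -1    1   -3   -2   -3]
 [   0    3    0    0    3   -1   -3   -2   -2   -3   -2   -3    3   -1    0    2    1   -2    0    4   -2   -5    4   -7   -1    5   -1    1   -3    1]]
```

View pics/crop0.png

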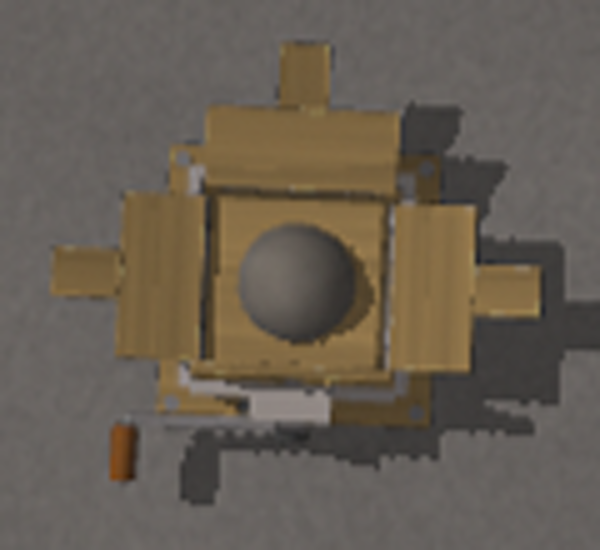

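```bash
cat >> h.py <<'E'
def ray(c,u,v,z):
    W=np.array(c['world_from_camera']); d=W[:3,:3]@[(u-c['cx'])/c['fx'],-(v-c['cy'])/c['fy'],-1]
    return W[:3,3]+d*(z-W[2,3])/d[2]
E
python3 - <<'E'
from h import *
np.set_printoptions(suppress=True,precision=4)
c=dict(np.load('top0.npz')); P=cloud(c)
f=lambda u,v:(205+(u-2)/5,165+(v-2)/5)
b=np.array([ray(c,*f(*p),.013) for p in((183,158),(426,168),(415,412),(171,402))])[:,:2]
print(b, b.mean(0))
for i in range(4):
    d=b[(i+1)%4]-b[i]; print('edge',np.hypot(*d), (np.arctan2(d[1],d[0])+np.pi/2+i*np.pi/2+np.pi/4)%(np.pi/2)-np.pi/4)
ctr=b.mean(0); yaw=np.mean([((np.arctan2(*(b[(i+1)%4]-b[i])[::-1])+np.pi/4)%(np.pi/2))-np.pi/4 for i in range(4)])
print('ctr',ctr,'yaw',yaw)
R=np.array([[np.cos(yaw),-np.sin(yaw)],[np.sin(yaw),np.cos(yaw)]])
L=P.reshape(-1,3).copy(); L[:,:2]=(L[:,:2]-ctr)@R
ok=(c['depth'].ravel()>0)
L,img=L[ok],c['img'].reshape(-1,3)[ok]
np.save('L.npy',L)
# dome
m=(np.hypot(*L[:,:2].T)<.04)&(L[:,2]>.055)&(L[:,2]<.09); print('dome',L[m].mean(0))
for n,ax,s in(('left',1,1),('right',1,-1),('far',0,1)):
    o=L[:,ax]*s; t=L[:,1-ax]
    m=(o>.066)&(o<.15)&(abs(t)<.045)&(L[:,2]>.03)&(L[:,2]<.12)
    k=np.polyfit(o[m],L[m,2],1); r=L[m,2]-np.polyval(k,o[m]); m2=abs(r)<.008
    k=np.polyfit(o[m][m2],L[m,2][m2],1); q=np.arctan(k[0])
    tab=m&(o>.058+.058*np.cos(q))
    print(n,'q',q,'z at hinge',np.polyval(k,.058),'out max',np.sort(o[m])[-5:], 'tab t', t[tab].min(),t[tab].max(),'n',tab.sum())
    x=np.zeros(2); out=.058+.075*np.cos(q)-.004*np.sin(q); x[ax]=s*out
    print('  grip',ctr+R@x, .045+.075*np.sin(q)+.004*np.cos(q))
h=cv2.cvtColor(c['img'],cv2.COLOR_RGB2HSV).reshape(-1,3)[ok]
m=(L[:,0]<-.075)&(L[:,0]>-.16)&(abs(L[:,1])<.14)&(h[:,1]>170)&(L[:,2]>.03)
p=L[m]; print('peg n',m.sum(),p.mean(0),p.min(0),p.max(0))
for o in((.75,.01),):pass
d=P.reshape(-1,3)[ok]
for nm,lo,hi in(('jar',(.3,.2),(.6,.45)),('mug',(.3,-.55),(.6,-.25))):
    m=(d[:,:2]>lo).all(1)&(d[:,:2]<hi).all(1)&(d[:,2]>.07)&(d[:,2]<.2); print(nm,d[m].min(0),d[m].max(0))
E
```

```text
[[ 0.6461  0.1164]
 [ 0.6405 -0.0353]
 [ 0.4891 -0.029 ]
 [ 0.4943  0.1219]] [0.5675 0.0435]
edge 0.15175377512264313 -0.03675101613006859
edge 0.1515379116698925 -0.04140141240964823
edge 0.15103253947864814 -0.034521518466500645
edge 0.1518730004348167 -0.036639724400114204
ctr [0.5675 0.0435] yaw -0.03732841785158275
dome [-0.0001 -0.0006  0.0655]
left q 0.17413308765076219 z at hinge 0.052478511737373654 out max [0.1436 0.1441 0.1448 0.145  0.1451] tab t -0.01459706034669305 0.01516801432546537 n 104
  grip [0.5724 0.1746] 0.061933588472328625
right q 0.11967557294647975 z at hinge 0.05228182207634764 out max [0.1446 0.1447 0.1471 0.1472 0.1476] tab t -0.01359369804848905 0.014798256532919232 n 103
  grip [ 0.5626 -0.0884] 0.05792564771199303
far q 0.3635438086794137 z at hinge 0.05262984932929991 out max [0.141  0.1412 0.1414 0.1415 0.1418] tab t -0.014317301009522351 0.013565415863095759 n 102
  grip [0.6941 0.0388] 0.07540771924743295
peg n 36 [-0.1088  0.1003  0.0506] [-0.1218  0.0943  0.0439] [-0.0944  0.1063  0.0567]
jar [0.5288 0.3578 0.0701] [0.5972 0.4239 0.1061]
mug [ 0.4511 -0.4397  0.0701] [ 0.5361 -0.3427  0.0997]
```

The bolts give the box centre as (567.5, 43.5) mm with a yaw of -2.1°, and the dome position agrees. All three tab grips, the hinge angles and the peg (lever about level) are measured. I'll start with the right wall.

Request:
arm_command(xyz=[[19.7, 21.1, 0], [19.7, 21.1, 0], [19.7, 21.1, 0], [19.7, 21.1, 0], [19.7, 21.1, 0], [19.7, 21.1, 0], [19.7, 21.1, 0], [19.7, 21.1, 0], [19.7, 21.1, 0], [19.7, 21.1, 0], [19.7, 21.1, 0], [19.7, 21.1, 0], [19.7, 21.1, 0], [19.7, 21.1, 0], [19.7, 21.1, 0], [19.7, 21.1, 0], [19.7, 21.1, 0], [19.7, 21.1, 0], [19.7, 21.1, 0], [0, 0, 0]], spin=[3.5, 3.5, 3.5, 3.5, 3.5, 3.5, 3.5, 3.5, 3.5, 3.5, 3.5, 3.5, 3.5, 3.5, 3.5, 3.5, 3.5, 3.5, 3.5, 0], jaw=0, squeeze=12)

```text
time: 2.1
tool_pos: [0.5645, -0.0867, 0.404]
tool_rot: [-3.141, -0.001, 1.533]
contact_force: [0.8, 0.1, -0.6]
opening: 0.0455
grip_force: 0.0
```

Request:
arm_command(xyz=[[-1.9, -1.7, -18], [0, 0, -23], [0, 0, -25], [0, 0, -25], [0, 0, -25], [0, 0, -25], [0, 0, -20], [0, 0, -16], [0, 0, -10], [0, 0, 0]], spin=[0, 0, 0, 0, 0, 0, 0, 0, 0, 0])

```text
time: 3.1
tool_pos: [0.5605, -0.0909, 0.2164]
tool_rot: [-3.139, -0.001, 1.528]
contact_force: [0.6, -0.4, 0.1]
opening: 0.046
grip_force: 0.0
```

Request:
arm_command(xyz=[[0, 0, 0], [0, 0, 0], [0, 0, 0], [0, 0, 0], [0, 0, 0]], spin=[0, 0, 0, 0, 0], jaw=-1)

```text
time: 3.6
tool_pos: [0.5616, -0.0908, 0.2184]
tool_rot: [3.139, 0.001, 1.529]
contact_force: [2.3, -1.5, 0.8]
opening: 0.0299
grip_force: 12.0
```

```bash
python3 - <<'E'
from h import *
np.set_printoptions(suppress=True,precision=1)
yaw=-.0373
for n,q0,d in(('right',.12,(np.sin(yaw),-np.cos(yaw))),('left',.174,(-np.sin(yaw),np.cos(yaw))),('far',.364,(np.cos(yaw),np.sin(yaw)))):
    q=np.linspace(q0,1.60,15); o=75*np.cos(q)-4*np.sin(q); z=75*np.sin(q)+4*np.cos(q)
    print(n); print(np.diff(np.c_[o*d[0],o*d[1],z],axis=0).round(1).tolist())
c=read_camera('wrist'); save(c,'w1.png')
E
```

```text
right
[[0.1, 1.8, 7.7], [0.1, 2.6, 7.5], [0.1, 3.4, 7.2], [0.2, 4.1, 6.8], [0.2, 4.8, 6.3], [0.2, 5.4, 5.8], [0.2, 6.0, 5.2], [0.2, 6.5, 4.5], [0.3, 7.0, 3.8], [0.3, 7.3, 3.0], [0.3, 7.6, 2.3], [0.3, 7.8, 1.4], [0.3, 7.9, 0.6], [0.3, 7.9, -0.2]]
left
[[-0.1, -2.1, 7.4], [-0.1, -2.8, 7.1], [-0.1, -3.5, 6.8], [-0.2, -4.2, 6.4], [-0.2, -4.8, 5.9], [-0.2, -5.4, 5.4], [-0.2, -5.9, 4.8], [-0.2, -6.4, 4.2], [-0.3, -6.8, 3.5], [-0.3, -7.1, 2.8], [-0.3, -7.4, 2.1], [-0.3, -7.5, 1.3], [-0.3, -7.6, 0.5], [-0.3, -7.6, -0.2]]
far
[[-2.9, 0.1, 5.9], [-3.5, 0.1, 5.7], [-3.9, 0.1, 5.3], [-4.4, 0.2, 5.0], [-4.8, 0.2, 4.5], [-5.2, 0.2, 4.1], [-5.5, 0.2, 3.6], [-5.8, 0.2, 3.1], [-6.1, 0.2, 2.6], [-6.3, 0.2, 2.1], [-6.5, 0.2, 1.5], [-6.6, 0.2, 0.9], [-6.6, 0.2, 0.3], [-6.6, 0.2, -0.3]]
```

View pics/w1.png

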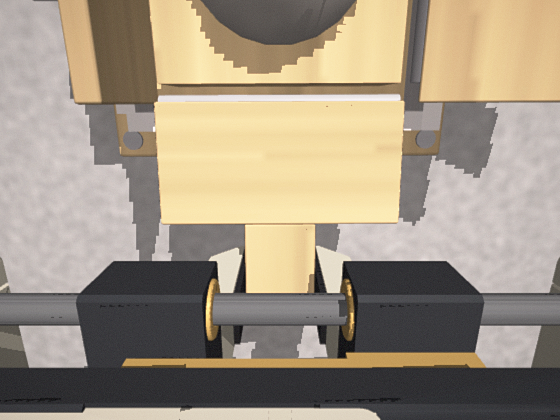

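The wrist view shows the tab at (280,260) between the pads with an opening of 29.9 mm, so it is gripped. Next I swing it up.

Request:
arm_command(xyz=[[0.1, 1.8, 7.7], [0.1, 2.6, 7.5], [0.1, 3.4, 7.2], [0.2, 4.1, 6.8], [0.2, 4.8, 6.3], [0.2, 5.4, 5.8], [0.2, 6.0, 5.2], [0.2, 6.5, 4.5], [0.3, 7.0, 3.8], [0.3, 7.3, 3.0], [0.3, 7.6, 2.3], [0.3, 7.8, 1.4], [0.3, 7.9, 0.6], [0.3, 7.9, 0], [0, 3, 0], [0, 0, 0], [0, 0, 0]], spin=[0, 0, 0, 0, 0, 0, 0, 0, 0, 0, 0, 0, 0, 0, 0, 0, 0])

```text
time: 5.35
tool_pos: [0.5647, -0.0071, 0.2808]
tool_rot: [3.139, -0.001, 1.529]
contact_force: [3.3, 0.6, 7.3]
opening: 0.0303
grip_force: 12.0
```

Request:
arm_command(xyz=[[0, 0, 0], [0, 0, 0], [0, 0, 0], [0, 0, 10], [0, 0, 20], [0, 0, 20], [0, 0, 15], [1, 20, 5], [1, 25, 0], [1, 28, 0], [1, 28, 0], [1, 28, 0], [1, 28, 0], [1, 25, 0], [0, 0, 0]], spin=[0, 0, 0, 0, 0, 0, 0, 0, 0, 0, 0, 0, 0, 0, 0], jaw=0)

```text
time: 6.85
tool_pos: [0.5709, 0.1771, 0.3503]
tool_rot: [-3.142, -0.001, 1.532]
contact_force: [0.6, -0.8, -0.1]
opening: 0.0457
grip_force: 0.0
```

Request:
arm_command(xyz=[[1.5, -2.5, -15], [0, 0, -20], [0, 0, -22], [0, 0, -22], [0, 0, -22], [0, 0, -18], [0, 0, -10], [0, 0, 0]], spin=[0, 0, 0, 0, 0, 0, 0, 0])

```text
time: 7.65
tool_pos: [0.5725, 0.1713, 0.2198]
tool_rot: [-3.139, 0.001, 1.528]
contact_force: [0.7, -0.7, 0.1]
opening: 0.0455
grip_force: 0.0
```

Request:
arm_command(xyz=[[0, 0, 0], [0, 0, 0], [0, 0, 0], [0, 0, 0], [0, 0, 0]], spin=[0, 0, 0, 0, 0], jaw=-1)

```text
time: 8.15
tool_pos: [0.5723, 0.1722, 0.2211]
tool_rot: [-3.14, -0.0, 1.529]
contact_force: [-5.1, 2.3, 2.1]
opening: 0.0298
grip_force: 12.0
```

```bash
python3 - <<'E'
from h import *
c=read_camera('wrist'); save(c,'w2.png')
E
```

```text
(no output)
```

View pics/w2.png

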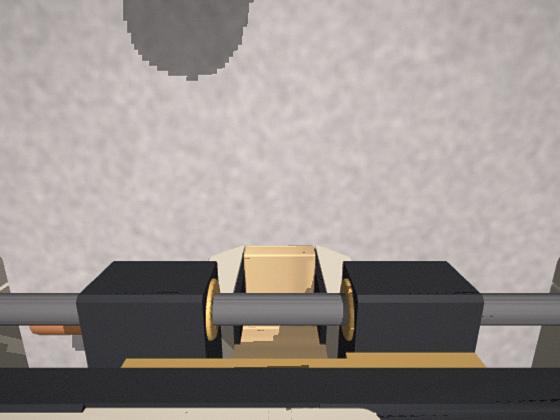

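The left tab is between the pads at (280,270) with an opening of 29.8 mm. I raise it the same way.

Request:
arm_command(xyz=[[-0.1, -2.1, 7.4], [-0.1, -2.8, 7.1], [-0.1, -3.5, 6.8], [-0.2, -4.2, 6.4], [-0.2, -4.8, 5.9], [-0.2, -5.4, 5.4], [-0.2, -5.9, 4.8], [-0.2, -6.4, 4.2], [-0.3, -6.8, 3.5], [-0.3, -7.1, 2.8], [-0.3, -7.4, 2.1], [-0.3, -7.5, 1.3], [-0.3, -7.6, 0.5], [-0.3, -6, 0], [0, 0, 0], [0, 0, 0]], spin=[0, 0, 0, 0, 0, 0, 0, 0, 0, 0, 0, 0, 0, 0, 0, 0])

```text
time: 9.8
tool_pos: [0.5693, 0.0937, 0.2796]
tool_rot: [-3.141, 0.001, 1.528]
contact_force: [-6.3, -0.3, 0.3]
opening: 0.0294
grip_force: 12.0
```

Request:
arm_command(xyz=[[0, 0, 0], [0, 0, 0], [0, 0, 0], [0, 0, 10], [0, 0, 20], [0, 0, 20], [0, 0, 20], [10, -5, 0], [11, -5, 0], [12, -5, 0], [12, -5, 0], [12, -5, 0], [12, -5, 0], [12, -5, 0], [12, -5, 0], [12, -5, 0], [10, -5, 0], [10, -5, 0], [0, 0, 0]], spin=[0, 0, 0, 0, 0, 0, 0, -8, -8, -8, -8, -8, -8, -8, -8, -8, -8, -8, -1.7, 0], jaw=0)

```text
invalid input at $.spin: expected 19 entries
```

Request:
arm_command(xyz=[[0, 0, 0], [0, 0, 0], [0, 0, 0], [0, 0, 10], [0, 0, 20], [0, 0, 20], [0, 0, 20], [10, -5, 0], [11, -5, 0], [12, -5, 0], [12, -5, 0], [12, -5, 0], [12, -5, 0], [12, -5, 0], [12, -5, 0], [12, -5, 0], [10, -5, 0], [10, -5, 0], [0, 0, 0], [0, 0, 0]], spin=[0, 0, 0, 0, 0, 0, 0, -8, -8, -8, -8, -8, -8, -8, -8, -8, -8, -8, -1.7, 0], jaw=0)

```text
time: 11.8
tool_pos: [0.6946, 0.0394, 0.3494]
tool_rot: [3.142, -0.0, -0.035]
contact_force: [0.1, 0.7, -0.4]
opening: 0.046
grip_force: 0.0
```

Request:
arm_command(xyz=[[0, 0, -15], [0, 0, -20], [0, 0, -20], [0, 0, -20], [0, 0, -20], [0, 0, -12], [0, 0, -8], [0, 0, 0]], spin=[0, 0, 0, 0, 0, 0, 0, 0])

```text
time: 12.6
tool_pos: [0.6944, 0.0396, 0.2334]
tool_rot: [3.142, 0.001, -0.036]
contact_force: [-0.3, 0.3, -0.8]
opening: 0.0455
grip_force: 0.0
```

Request:
arm_command(xyz=[[0, 0, 0], [0, 0, 0], [0, 0, 0], [0, 0, 0], [0, 0, 0]], spin=[0, 0, 0, 0, 0], jaw=-1)

```text
time: 13.1
tool_pos: [0.6951, 0.0392, 0.2349]
tool_rot: [3.141, -0.002, -0.037]
contact_force: [1.6, -1.8, 2.8]
opening: 0.0296
grip_force: 12.0
```

Request:
arm_command(xyz=[[-2.9, 0.1, 5.9], [-3.5, 0.1, 5.7], [-3.9, 0.1, 5.3], [-4.4, 0.2, 5.0], [-4.8, 0.2, 4.5], [-5.2, 0.2, 4.1], [-5.5, 0.2, 3.6], [-5.8, 0.2, 3.1], [-6.1, 0.2, 2.6], [-6.3, 0.2, 2.1], [-6.5, 0.2, 1.5], [-6.6, 0.2, 0.9], [-6.6, 0.2, 0.3], [-6.6, 0.2, 0], [-2.5, 0, 0], [0, 0, 0], [0, 0, 0]], spin=[0, 0, 0, 0, 0, 0, 0, 0, 0, 0, 0, 0, 0, 0, 0, 0, 0])

```text
time: 14.8
tool_pos: [0.6172, 0.0421, 0.2789]
tool_rot: [-3.141, 0.001, -0.037]
contact_force: [0.2, -1.7, 7.1]
opening: 0.0297
grip_force: 12.0
```

Request:
arm_command(xyz=[[0, 0, 0], [0, 0, 0], [0, 0, 0], [0, 0, 10], [0, 0, 20], [0, 0, 25], [0, 0, 25], [0, 0, 0]], spin=[0, 0, 0, 0, 0, 0, 0, 0], jaw=0)

```text
time: 15.6
tool_pos: [0.6181, 0.042, 0.3631]
tool_rot: [3.142, -0.007, -0.037]
contact_force: [0.1, -0.3, -0.2]
opening: 0.0461
grip_force: 0.0
```

```bash
python3 - <<'E'
from h import *
np.set_printoptions(suppress=True,precision=4)
ctr=np.array([.5675,.0435]); yaw=-.0373; R=np.array([[np.cos(yaw),-np.sin(yaw)],[np.sin(yaw),np.cos(yaw)]])
g=R@[-.110,.100]+ctr; print('peg grip q=0',g,'q=90',R@[-.110,0]+ctr)
c=cam('scene'); save(c,'s2.png'); A=c['img'][140:270,220:380]
cv2.imwrite('pics/s2c.png',cv2.resize(cv2.cvtColor(A,cv2.COLOR_RGB2BGR),None,fx=4.5,fy=4.5,interpolation=cv2.INTER_CUBIC))
for c in(c,cam('top')):
    P=cloud(c).reshape(-1,3); L=P.copy(); L[:,:2]=(P[:,:2]-ctr)@R
    for n,ax,s in(('left',1,1),('right',1,-1),('far',0,1)):
        o=L[:,ax]*s; m=(o>.035)&(o<.075)&(abs(L[:,1-ax])<.013)&(L[:,2]>.1)&(L[:,2]<.14); print(n,m.sum(),L[m].mean(0) if m.any() else 0, L[m][:,2].max() if m.any() else 0)
    h=cv2.cvtColor(c['img'],cv2.COLOR_RGB2HSV).reshape(-1,3)
    m=(L[:,0]<-.08)&(L[:,0]>-.14)&(abs(L[:,1]-.1)<.03)&(h[:,1]>170)&(L[:,2]>.03)&(L[:,2]<.1)
    print('peg',m.sum(),L[m].mean(0),L[m].min(0),L[m].max(0))
E
```

```text
peg grip q=0 [0.4613 0.1475] q=90 [0.4576 0.0476]
left 31 [-0.0004  0.0544  0.1319] 0.13710662336250057
right 40 [ 0.0012 -0.0541  0.1256] 0.13646156656899755
far 112 [ 0.0572 -0.0004  0.1213] 0.1361411692099892
peg 3 [-0.0996  0.0972  0.0499] [-0.1042  0.0972  0.0488] [-0.0948  0.0972  0.0512]
left 36 [-0.0005  0.0542  0.1299] 0.13787152755534682
right 0 0 0
far 0 0 0<stdin>:13: RuntimeWarning: Mean of empty slice.
  ret = um.true_divide(
Traceback (most recent call last):
ValueError: zero-size array to reduction operation minimum which has no identity
```

View pics/s2c.png

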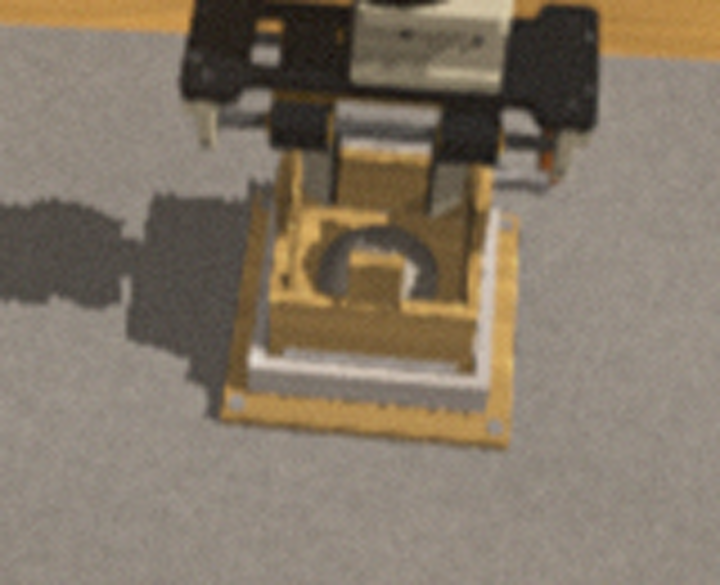

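All walls stand upright: the tabs are centred at ±54 mm with tops at 136 mm. Before descending beside the box I check the wrist camera's clearance.

```bash
python3 - <<'E'
from h import *
c=read_camera('wrist'); o=observe(); print(np.array(c['world_from_camera']).round(3), o['tool_pos'],o['qpos'].round(2))
E
```

```text
[[-0.037  0.958  0.285  0.695]
 [-0.999 -0.036 -0.011  0.038]
 [-0.    -0.286  0.958  0.339]
 [ 0.     0.     0.     1.   ]] [0.61720673 0.04197895 0.35815504] [-0.06  0.55  1.32 -0.    1.27  1.55]
```

Request:
arm_command(xyz=[[-15, 10, 0], [-20, 13.5, 0], [-20, 13.5, 0], [-22, 15, 0], [-22, 15, 0], [-22, 15, 0], [-20, 13.5, 0], [-15.8, 10, 0], [0, 0, 0], [0, 0, 0]], spin=[0, 0, 0, 0, 0, 0, 0, 0, 0, 0], squeeze=25)

```text
time: 16.75
tool_pos: [0.4608, 0.1474, 0.3581]
tool_rot: [3.141, 0.001, -0.036]
contact_force: [0.1, 0.4, -0.4]
opening: 0.0462
grip_force: 0.0
```

Request:
arm_command(xyz=[[0.5, 0, -15], [0, 0, -20], [0, 0, -25], [0, 0, -25], [0, 0, -25], [0, 0, -20], [0, 0, -15], [0, 0, -10], [0, 0, 0]], spin=[0, 0, 0, 0, 0, 0, 0, 0, 0])

```text
time: 17.65
tool_pos: [0.4613, 0.1469, 0.2022]
tool_rot: [3.141, 0.003, -0.038]
contact_force: [-0.3, 0.5, 0.2]
opening: 0.0461
grip_force: 0.0
```

```bash
python3 - <<'E'
from h import *
c=read_camera('wrist'); save(c,'w3.png'); print(observe()['tool_pos'],observe()['contact_force'])
E
```

```text
[0.46155563 0.14705277 0.20311994] [-0.45568413  0.00904026 -0.6818062 ]
```

View pics/w3.png

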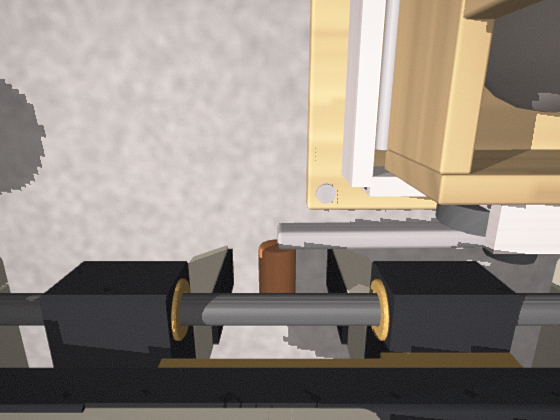

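The peg is between the pads at (277,265). I close on it.

Request:
arm_command(xyz=[[0, 0, 0], [0, 0, 0], [0, 0, 0], [0, 0, 0], [0, 0, 0], [0, 0, 0]], spin=[0, 0, 0, 0, 0, 0], jaw=-1)

```text
time: 18.3
tool_pos: [0.4613, 0.1478, 0.204]
tool_rot: [-3.141, -0.001, -0.037]
contact_force: [-0.0, 4.6, 1.1]
opening: 0.0153
grip_force: 25.0
```

```bash
python3 - <<'E'
import numpy as np
q=np.linspace(0.02,1.571,19); y=100*np.cos(q)
print(np.diff(np.c_[y*.0373,y*.9993,100*np.sin(q)],axis=0).round(1).tolist())
E
```

```text
[[-0.0, -0.5, 8.6], [-0.0, -1.3, 8.5], [-0.1, -2.0, 8.4], [-0.1, -2.7, 8.2], [-0.1, -3.4, 7.9], [-0.2, -4.1, 7.6], [-0.2, -4.7, 7.2], [-0.2, -5.3, 6.8], [-0.2, -5.9, 6.3], [-0.2, -6.4, 5.8], [-0.3, -6.9, 5.2], [-0.3, -7.3, 4.6], [-0.3, -7.7, 3.9], [-0.3, -8.0, 3.3], [-0.3, -8.2, 2.6], [-0.3, -8.4, 1.8], [-0.3, -8.5, 1.1], [-0.3, -8.6, 0.4]]
```

Request:
arm_command(xyz=[[0, -0.5, 8.6], [0, -1.3, 8.5], [-0.1, -2, 8.4], [-0.1, -2.7, 8.2], [-0.1, -3.4, 7.9], [-0.2, -4.1, 7.6], [-0.2, -4.7, 7.2], [-0.2, -5.3, 6.8], [-0.2, -5.9, 6.3], [-0.2, -6.4, 5.8], [-0.3, -6.9, 5.2], [-0.3, -7.3, 4.6], [-0.3, -7.7, 3.9], [-0.3, -8, 3.3], [-0.3, -8.2, 2.6], [-0.3, -8.4, 1.8], [-0.3, -8.5, 1.1], [-0.3, -8.6, 0.4], [0, 0, 0], [0, 0, 0]], spin=[0, 0, 0, 0, 0, 0, 0, 0, 0, 0, 0, 0, 0, 0, 0, 0, 0, 0, 0, 0])

```text
time: 20.3
tool_pos: [0.4575, 0.0477, 0.3031]
tool_rot: [-3.141, -0.001, -0.038]
contact_force: [-2.6, 3.4, 9.5]
opening: 0.0152
grip_force: 25.0
```

```bash
python3 - <<'E'
from h import *
np.set_printoptions(suppress=True,precision=4)
ctr=np.array([.5675,.0435]); yaw=-.0373; R=np.array([[np.cos(yaw),-np.sin(yaw)],[np.sin(yaw),np.cos(yaw)]])
c=cam('wrist'); save(c,'w4.png')
for k in('scene','top'):
    c=cam(k); P=cloud(c).reshape(-1,3); L=P.copy(); L[:,:2]=(P[:,:2]-ctr)@R
    for n,ax,s in(('left',1,1),('right',1,-1),('far',0,1)):
        o=L[:,ax]*s; m=(o>.035)&(o<.075)&(abs(L[:,1-ax])<.013)&(L[:,2]>.1)&(L[:,2]<.14); print(k,n,m.sum(),L[m].mean(0) if m.any() else 0)
o=observe();print(o['tool_pos'],o['contact_force'],o['grip_force'],(np.array(o['tool_pos'][:2])-ctr)@R)
E
```

```text
scene left 36 [0.0012 0.0543 0.1291]
scene right 39 [ 0.0007 -0.0543  0.1273]
scene far 114 [ 0.0572 -0.0001  0.1213]
top left 37 [-0.0003  0.054   0.1302]
top right 28 [ 0.0012 -0.0556  0.1307]
top far 38 [ 0.0538 -0.0001  0.1301]
[0.4575 0.0478 0.303 ] [-2.5318  4.0899 10.3637] 25.000829100608826 [-0.1101  0.0002]
```

View pics/w4.png

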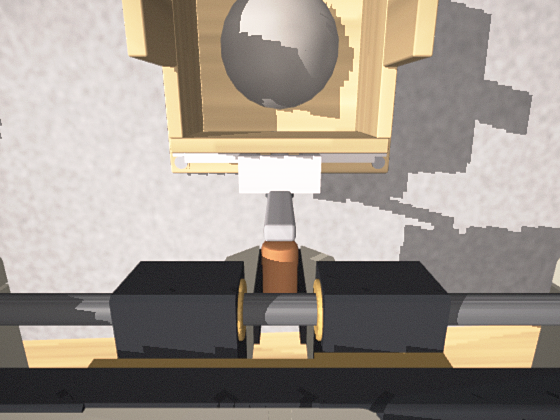

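The bar runs from (280,195) to the peg at (280,265), in line with the cam centre, so the lever points straight up. The pads are gripping the peg and all walls are upright. I'll settle briefly and hand in.

Request:
arm_command(xyz=[[0, 0, 0], [0, 0, 0], [0, 0, 0], [0, 0, 0], [0, 0, 0]], spin=[0, 0, 0, 0, 0])

```text
time: 20.95
tool_pos: [0.4575, 0.0478, 0.303]
tool_rot: [-3.141, -0.001, -0.037]
contact_force: [-2.7, 3.0, 8.9]
opening: 0.0155
grip_force: 25.0
```

```bash
python3 -c "
from cell import *
o=observe(); print(o['tool_pos'],o['grip_force']); print(hand_in())"
```

```text
[0.45748571 0.04780938 0.30303766] 25.000669062137604
the job is handed in; nothing more can be done
None
```

I raised all three walls upright with the cam lever still down, swung the lever straight up, and handed the job in at about 21 s with the gripper still holding the lever there; no verdict was returned.

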